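# Put the clean cutlery away in the cutlery tray

## Task

The washing-up is done: put the loose fork, the loose spoon and both loose knives away in the wooden cutlery tray, each lying flat in the compartment that already holds one of its own kind. Leave the peeler and the wooden spoon where they lie: they are cook's tools and do not belong in this tray.

Things in the scene. Friction and masses are not known exactly. Their poses are not given: they have to be found in the camera images.
- tray: fixed open cutlery tray of light wood, 222 x 282 x 40 mm. Origin: centre of underside; x along the compartments, y across, z up. Three compartments centred at y = -92, 0, +92 mm, each 210 (x) by 86 mm (y) inside; floor 6 mm thick, walls 6 mm thick, 40 mm high (dividers 36). A fork, a knife and a spoon already lie in it, one to a compartment; which is where varies
- kept_fork: steel fork, twin of the loose one, fixed in the tray: marks the fork compartment. Lies along the tray's x, 24 mm to the -y side of its compartment's middle, so the +y side is free. Origin: middle of its length, at the level of the tray floor; axes parallel to the tray's, x towards its tines; at most 10 mm high
- kept_knife: steel knife, twin of the loose one, fixed in the tray: marks the knife compartment. Lies along the tray's x, 24 mm to the -y side of its compartment's middle, so the +y side is free. Origin: middle of its length, at the level of the tray floor; axes parallel to the tray's, x towards the tip of its blade; 8 mm high
- kept_spoon: steel spoon, twin of the loose one, fixed in the tray: marks the spoon compartment. Lies along the tray's x, 24 mm to the -y side of its compartment's middle, so the +y side is free. Origin: middle of its length, at the level of the tray floor; axes parallel to the tray's, x towards its bowl; at most 10 mm high
- fork: loose steel dessert fork lying on the worktop, 176 mm long, four tines, 24 mm wide over the tines, 50 g. Origin: middle of its length, at the level of its underside; x along it towards the tines, z up. At the origin the shank is arched: 10.5 mm wide (in y), from 5.5 to 10.5 mm above the underside; a good place to grip, across y
- spoon: loose steel dessert spoon lying on the worktop, 174 mm long, bowl 35 mm wide and 10 mm high, 50 g. Origin: middle of its length, at the level of its underside; x along it towards the bowl, z up. At the origin the shank is arched: 10.5 mm wide (in y), from 5.5 to 10.5 mm above the underside; a good place to grip, across y
- knife_a: one of two equal loose steel table knives, lying on its side, 184 mm long, 50 g: handle at the -x end, 14 to 17 mm wide (y), 8 mm high; blade at +x, 19 mm wide, 3 thick, 2.5 clear of the worktop. Origin: middle of its length, where the handle ends, at its underside; x towards the blade's tip, z up. Grip across y, 20 mm to the -x side of the origin (balance point)
- knife_b: the other loose knife, equal to knife_a in every way; both go into the same compartment
- peeler: look-alike, to be left alone: loose vegetable peeler with a black handle, 170 x 25 x 18 mm, lying among the cutlery. Origin: centre of its underside; x along it towards the blade
- wooden_spoon: look-alike, to be left alone: long wooden cooking spoon, 297 x 45 x 14 mm, lying behind the loose cutlery. Origin: centre of its underside; x along it towards the bowl. Wall units hang over it, from 0.55 m ahead of the robot and 0.46 m up: carry the cutlery low (some 90 mm up) and in straight lines, not in an arc; it helps to lean the hand up to 20 degrees back towards the robot, along the piece

How it is judged:
At the end, for the whole second after the job is handed in: each loose piece in the compartment of its kept twin: origin between its walls and within 25 mm of the twin's along it, underside at most 22 mm above the floor, flat within 0.25 rad, along it within 0.35 rad, released, at rest; peeler and wooden spoon not moved over 30 mm (x of fork in the frame of kept_fork between -0.025 and 0.025 m and y of fork in the frame of kept_fork between -0.016 and 0.064 m and z of fork in the frame of kept_fork between -0.005 and 0.022 m and angle between each of fork, spoon, knife_a, knife_b's own z axis and vertical below 0.25 rad and angle between the x axis of fork and the x axis of kept_fork, either way round below 0.35 rad and linear speed of each of fork, spoon, knife_a, knife_b below 0.02 m/s and x of spoon in the frame of kept_spoon between -0.025 and 0.025 m and y of spoon in the frame of kept_spoon between -0.016 and 0.064 m and z of spoon in the frame of kept_spoon between -0.005 and 0.022 m and angle between the x axis of spoon and the x axis of kept_spoon, either way round below 0.35 rad and x of knife_a in the frame of kept_knife between -0.025 and 0.025 m and y of knife_a in the frame of kept_knife between -0.016 and 0.064 m and z of knife_a in the frame of kept_knife between -0.005 and 0.022 m and angle between the x axis of each of knife_a, knife_b and the x axis of kept_knife, either way round below 0.35 rad and x of knife_b in the frame of kept_knife between -0.025 and 0.025 m and y of knife_b in the frame of kept_knife between -0.016 and 0.064 m and z of knife_b in the frame of kept_knife between -0.005 and 0.022 m); the robot touches nothing.
It fails at once if the peeler was moved (more than 30 mm) (distance of peeler from where it was at the start of the episode above 0.03 m).
It fails at once if the wooden spoon was moved (more than 30 mm) (distance of wooden_spoon from where it was at the start of the episode above 0.03 m).
It also fails if it takes over 99 s, if anything falls off the work surface, if the arm or the gripper's body presses on something with over 40 N, if the wrist force passes 120 N, or if a joint passes its speed limit or range.

## Robot

A 6-joint arm with a two-finger parallel gripper is mounted at the origin on a cart in front of the work surface, level with it; the furniture and walls round the work are solid. World frame = base frame: x ahead of the robot, y to its left, z up, the work surface at z = 0. Lengths are in m, angles in rad, forces in N, time in s.
With the tool pointing down it reaches from about 0.25 to 0.775 m from the base axis. Payload 8.9 kg.
Tool frame: the origin (TCP) lies between the finger pads; the fingertips stand 22 mm ahead of it and the grasp point (between the pads) lies 3 mm ahead of it; z points along the fingers, y is the line along which they close (so a half turn about z gives the same grasp; the last joint's range is limited). The gripper opens to 85 mm and grips with 20 to 120 N. Pads are 22 mm wide; open, the fingers measure 114 mm over their backs; the gripper's body (76 mm by 85 mm) begins 54 mm behind the grasp point. The pads swing forward as they close: fully open they stand 13 mm farther back than shut.
Start: joints at [1.093, 0.291, -0.153, 1.127, 0, 1.431], TCP at [0.174, 0.495, 0.253] pointing down, gripper open.
Joint ranges: [-2.52, 2.52], [-0.91, 1.74], [-1.3, 1.37], [-1.96, 2.02], [-1.52, 1.47], [-3.14, 3.14]. Speed limits (rad/s): [2.22, 2.22, 2.79, 3.14, 3.14, 3.14].

## Interface

Orientations are given as a unit quaternion [w, x, y, z].
In Python, from plant import ctrl, jaws, telemetry, imaging, order gives the robot as it stands. The module is installed in compiled form; this text tells all that it offers. Calls block until the motion is done:
- ctrl.move_pose(position, orientation): joint-space move of the TCP to a pose.
- ctrl.move_straight(position, vel=0.15, frame=None, max_force=None): straight line of the TCP; frame=None keeps the orientation; vel is the mean speed in m/s. With max_force (N) it stops when the force on the tool has changed by that much, and returns True; else False.
- ctrl.move_joints(angles): joint-space move.
- jaws.gripper_to(opening, squeeze=None): finger opening in m; squeeze is the grip in N (None keeps the last); returns when the fingers have stopped.
- ctrl.sleep(seconds).
- ctrl.ik(position, orientation): joint angles nearest the present ones, or None.
- telemetry.get_obs(): the state.
- imaging.snapshot(name): name is "scene" or "side" or "wrist"; returns a dict with "image" (420x560x3 uint8, red, green, blue), "fov_y" (degrees; the focal length in pixels is half the picture's height over the tangent of half this angle, whatever the lens; pixels are square), "cx", "cy" (the principal point, pixels), "world_from_camera" (4x4, takes a point from camera to world coordinates); the wrist camera has in their place "hand_eye" (4x4, takes a point from camera to tool coordinates, whose origin is the TCP and whose axes are the flange's). Camera axes: x right, y down, z forward; pixel columns grow to the right and rows downward; lengths in m; the calibration is good to about 2 mm. A picture is of the moment at which its call begins: read the wrist's pose just before it. There is no depth.
A pose or a line that the arm cannot do raises ctrl.MotionError and nothing moves.
- order.job_done(): hands the job in; it is judged then, once.
The state is a dict: "clock": time; "joints": joint angles; "qd": joint speeds; "joint_efforts": joint torques, N m; "ee_pos": TCP position; "eef_rot": TCP orientation; "contact_force": force on the tool from outside, world axes, zero at the start; "moment": the same for the moment, N m; "width": finger opening in m; "gripper_force": force on a finger pad.
Only numpy, scipy, OpenCV 4.12 (cv2) and the standard library are available. Lean on these libraries where they do the work, as an engineer would, in place of code of your own. Each camera call takes 0.05 s, during which the arm holds its last target. There are 200 camera calls.

## Working session

There is one attempt and no reset: what is moved stays moved. The work goes in short steps, each a Python script; the robot and the scene stay as the last script left them, time stands still between calls to the robot, and variables do not carry over. Pictures are saved under pics/ and viewed, at most 14 in all, crops included, and the job is handed in when it is done.

```bash
mkdir -p pics; python3 - <<'E'
from plant import ctrl, jaws, telemetry, imaging, order
import cv2,numpy as np
for n in("scene","side"):
    s=imaging.snapshot(n); print(n,s["fov_y"],s["cx"],s["cy"],np.round(s["world_from_camera"],4).tolist(), s.keys())
    cv2.imwrite(f"pics/{n}0.png",cv2.resize(s["image"][:,:,::-1],(800,600),interpolation=cv2.INTER_CUBIC))
s=imaging.snapshot("wrist");print(s["fov_y"],s["cx"],s["cy"],np.round(s["hand_eye"],4).tolist())
o=telemetry.get_obs();print(o["clock"],o["ee_pos"],o["eef_rot"])
E
```

```text
scene 54.2388753733907 283.38057593335225 209.8186009524913 [[0.6693, -0.4464, 0.594, -0.2064], [-0.7428, -0.3848, 0.5478, -0.7069], [-0.016, -0.8079, -0.5891, 0.7749], [0.0, 0.0, 0.0, 1.0]] dict_keys(['image', 'fov_y', 'cx', 'cy', 'world_from_camera'])
side 45.00097821782798 272.2539005495036 207.2650741647769 [[-0.9137, -0.2485, 0.3217, 0.0623], [-0.4059, 0.5168, -0.7538, 1.0671], [0.0211, -0.8193, -0.573, 0.8769], [0.0, 0.0, 0.0, 1.0]] dict_keys(['image', 'fov_y', 'cx', 'cy', 'world_from_camera'])
71.80217120581625 281.1649978227034 209.44203034847615 [[-0.0002, -0.9488, -0.316, 0.081], [1.0, -0.0004, 0.0005, -0.0006], [-0.0006, -0.316, 0.9488, -0.1203], [0.0, 0.0, 0.0, 1.0]]
0.15 [0.17434261 0.49487683 0.25287002] [-1.48991219e-04  1.68607885e-01  9.85683075e-01 -4.84533846e-04]
```

View pics/scene0.png

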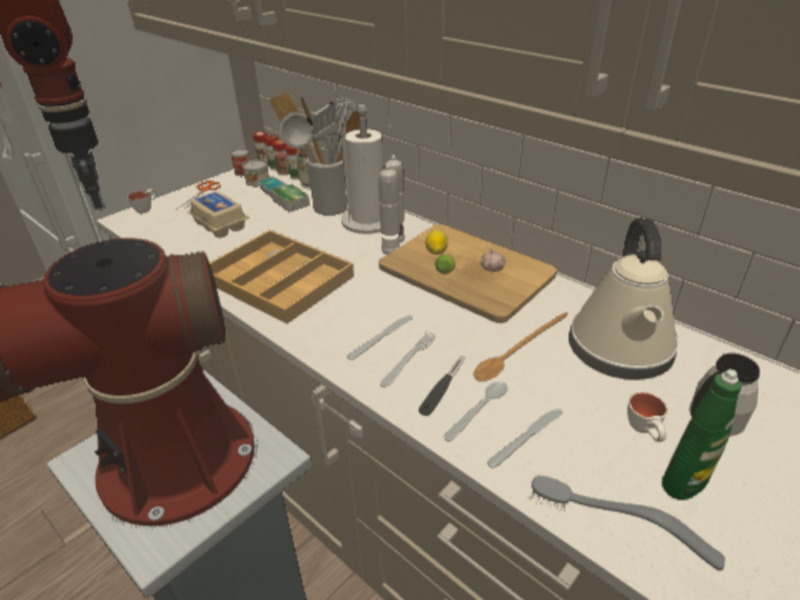

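View pics/side0.png

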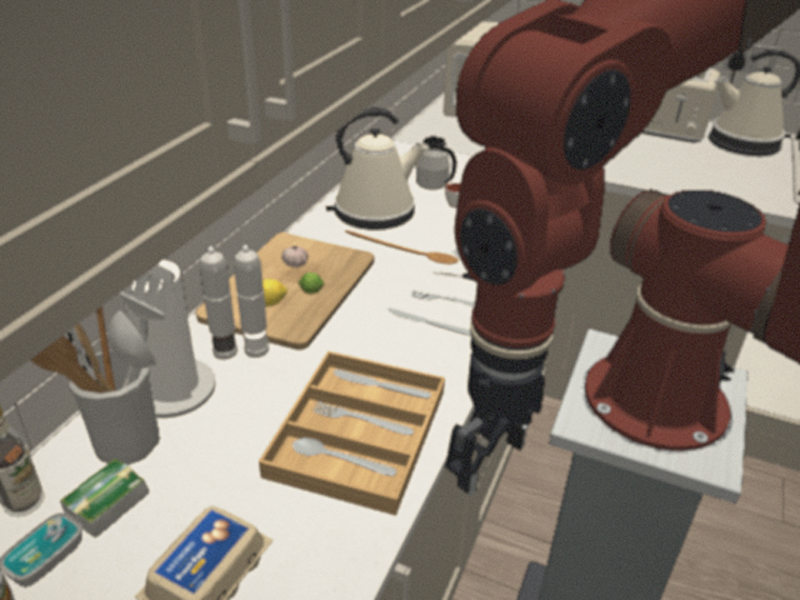

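Scene picture: the loose pieces run left to right as knife (350,356)-(411,318), fork (385,383)-(433,336), peeler, spoon (448,437)-(505,384) and knife (491,463)-(560,411). Side picture: in the tray, the compartments from the near +y side are spoon, fork, knife.

```bash
cat > h.py <<'E'
from plant import ctrl, jaws, telemetry, imaging, order
import cv2,numpy as np
from scipy.spatial.transform import Rotation as R
def ray(s,uv,z,T=None,scale=0.7):
    T=s["world_from_camera"] if T is None else T
    f=210/np.tan(np.radians(s["fov_y"])/2)
    u,v=(np.array(uv)+.5)*scale-.5
    d=T[:3,:3]@np.array([(u-s["cx"])/f,(v-s["cy"])/f,1]); o=T[:3,3]
    return o+d*(z-o[2])/d[2]
def proj(s,p,T=None):
    T=s["world_from_camera"] if T is None else T
    f=210/np.tan(np.radians(s["fov_y"])/2)
    c=T[:3,:3].T@(np.array(p)-T[:3,3]); return np.array([c[0]/c[2]*f+s["cx"],c[1]/c[2]*f+s["cy"]])
def tool_T():
    o=telemetry.get_obs();T=np.eye(4);q=o["eef_rot"];T[:3,:3]=R.from_quat([q[1],q[2],q[3],q[0]]).as_matrix();T[:3,3]=o["ee_pos"];return T
def quat(yaw,lean=0.0):
    """tool x axis heading (piece axis) yaw, tool down, leaned: approach vector tilted away from -heading"""
    h=np.array([np.cos(yaw),np.sin(yaw),0]);z=-np.array([0,0,1.])*np.cos(lean)+h*np.sin(lean)
    x=h*np.cos(lean)+np.array([0,0,1.])*np.sin(lean);y=np.cross(z,x)
    q=R.from_matrix(np.c_[x,y,z]).as_quat();return [q[3],q[0],q[1],q[2]]
E
python3 - <<'E'
from h import *
s=imaging.snapshot("scene");d=imaging.snapshot("side")
P={"ka":[(350,356),(411,318)],"fork":[(385,383),(433,336)],"peel":[(422,411),(463,358)],"spoon":[(448,437),(505,384)],"kb":[(491,463),(560,411)],"wood":[(475,372),(567,316)]}
for k,(a,b) in P.items():
    A=ray(s,a,.005);B=ray(s,b,.005);w=B-A
    print(k,A[:2].round(3),B[:2].round(3),"mid",((A+B)/2)[:2].round(3),"L",np.linalg.norm(w).round(3),"yaw",np.arctan2(w[1],w[0]).round(3))
for nm,cs,ss in(("scene",[(270,233),(352,269),(287,308)],s),("side",[(325,355),(443,376),(395,499),(263,462)],d)):
    Q=[ray(ss,c,.04) for c in cs];print(nm,np.round(Q,3).tolist(),[np.linalg.norm(Q[i]-Q[i+1]).round(3) for i in range(len(Q)-1)])
E
```

```text
ka [ 0.359 -0.034] [ 0.529 -0.044] mid [ 0.444 -0.039] L 0.171 yaw -0.059
fork [ 0.35  -0.139] [ 0.514 -0.119] mid [ 0.432 -0.129] L 0.166 yaw 0.123
peel [ 0.342 -0.237] [ 0.501 -0.206] mid [ 0.421 -0.222] L 0.162 yaw 0.191
spoon [ 0.326 -0.308] [ 0.494 -0.309] mid [ 0.41  -0.309] L 0.169 yaw -0.003
kb [ 0.329 -0.394] [ 0.502 -0.42 ] mid [ 0.415 -0.407] L 0.174 yaw -0.148
wood [ 0.484 -0.248] [ 0.752 -0.292] mid [ 0.618 -0.27 ] L 0.272 yaw -0.163
scene [[0.525, 0.43, 0.04], [0.545, 0.15, 0.04], [0.351, 0.145, 0.04]] [np.float64(0.281), np.float64(0.194)]
side [[0.561, 0.185, 0.04], [0.349, 0.147, 0.04], [0.318, 0.428, 0.04], [0.527, 0.448, 0.04]] [np.float64(0.216), np.float64(0.282), np.float64(0.21)]
```

```bash
python3 - <<'E'
from h import *
def look(n,p,yaw=0):
    ctrl.move_pose(p,quat(yaw)); T=tool_T(); s=imaging.snapshot("wrist")
    np.save(f"pics/{n}.npy",T@s["hand_eye"]); cv2.imwrite(f"pics/{n}.png",cv2.resize(s["image"][:,:,::-1],(800,600),interpolation=cv2.INTER_CUBIC)); print(n,telemetry.get_obs()["clock"],np.round(telemetry.get_obs()["joints"],2))
look("w1",[.44,.29,.25]); look("w2",[.42,-.08,.22]); look("w3",[.42,-.33,.22])
E
```

```text
w1 3.7333 [ 0.44  0.3  -0.15  1.12  0.   -2.7 ]
w2 8.2917 [-0.36  0.13 -0.45  0.99 -0.    2.78]
w3 9.325 [-0.8   0.33 -0.19  1.05  0.    2.34]
```

View pics/w1.png

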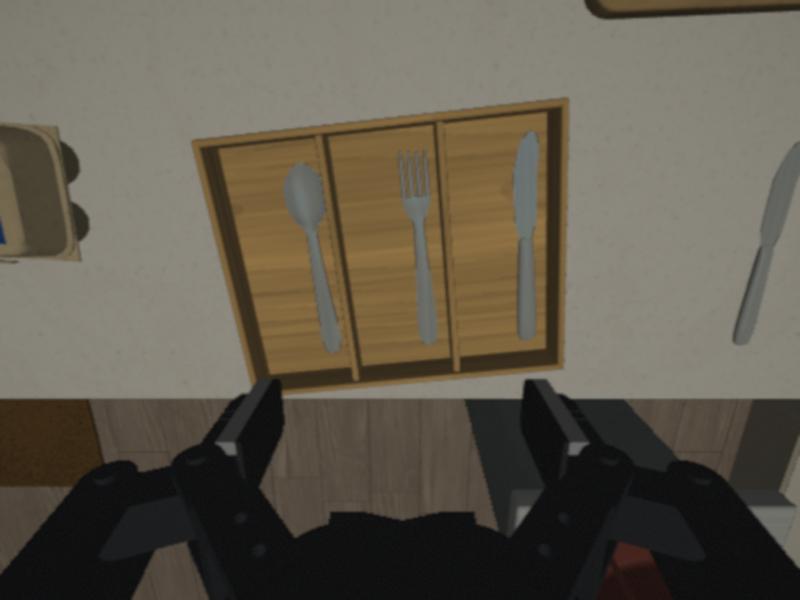

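View pics/w2.png

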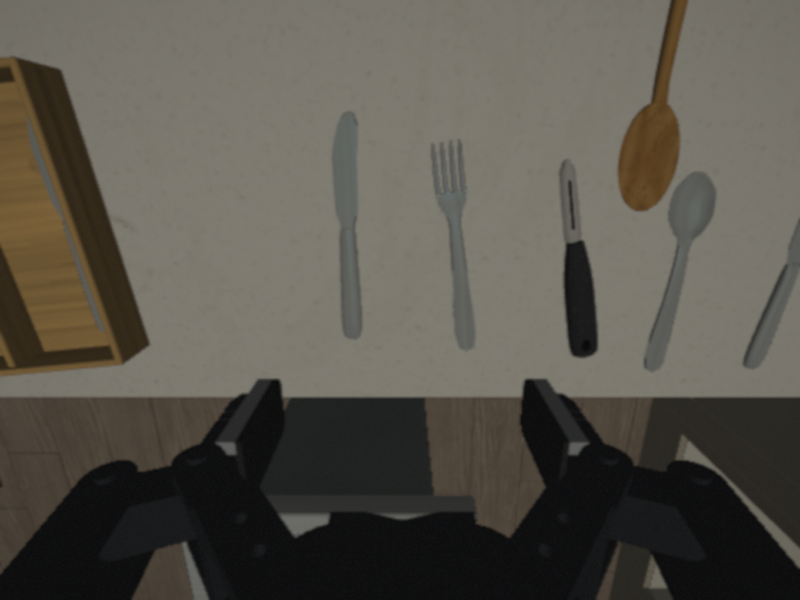

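View pics/w3.png

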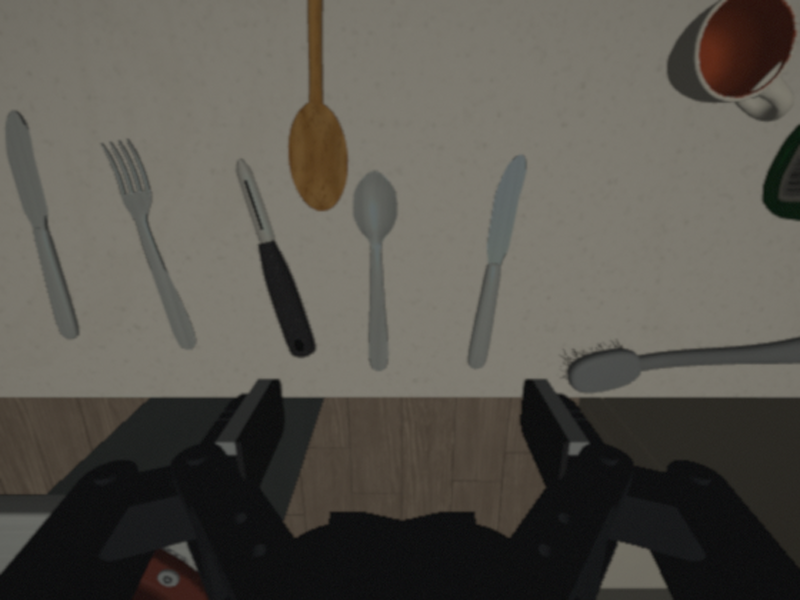

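w1 shows the tray, left to right spoon, fork, knife, with corners (193,143), (568,98), (563,368) and (258,392). w2 shows knife_a (348,112)-(352,338) and the fork (448,140)-(466,349). w3 shows the spoon (376,171)-(379,369) and knife_b (521,156)-(477,367).

```bash
python3 - <<'E'
from h import *
s=imaging.snapshot("wrist")
def seg(n,k,a,b,za,zb):
    T=np.load(f"pics/{n}.npy");A=ray(s,a,za,T);B=ray(s,b,zb,T);w=B-A
    print(k,"mid",((A+B)/2)[:2].round(4),"L",np.linalg.norm(w).round(4),"yaw",np.arctan2(w[1],w[0]).round(3))
seg("w2","ka",(352,338),(348,112),.004,.004)
seg("w2","fork",(466,349),(448,140),.003,.004)
seg("w3","fork",(185,348),(117,141),.003,.004)
seg("w3","spoon",(379,369),(376,171),.003,.006)
seg("w3","kb",(477,367),(521,156),.004,.004)
seg("w2","peeler",(583,356),(568,160),.009,.009)
seg("w1","kspoon",(333,353),(302,163),.01,.01)
seg("w1","kfork",(429,344),(413,150),.01,.01)
seg("w1","kknife",(527,340),(532,131),.01,.01)
T=np.load("pics/w1.npy");Q=np.array([ray(s,c,.04,T)[:2] for c in[(193,143),(568,98),(563,368),(258,392)]])
print(Q.round(3),Q.mean(0).round(4),[np.linalg.norm(Q[i]-Q[(i+1)%4]).round(3) for i in range(4)],[np.arctan2(*(Q[i]-Q[j])[::-1]).round(3) for i,j in((1,2),(0,3),(0,1),(3,2))])
E
```

```text
ka mid [ 0.4448 -0.0384] L 0.1828 yaw -0.022
fork mid [ 0.4296 -0.1265] L 0.1758 yaw 0.127
fork mid [ 0.4295 -0.1241] L 0.1743 yaw 0.13
spoon mid [ 0.4083 -0.3087] L 0.1719 yaw -0.005
kb mid [ 0.4151 -0.4087] L 0.1818 yaw -0.129
peeler mid [ 0.4204 -0.2233] L 0.1674 yaw 0.204
kspoon mid [0.4336 0.3639] L 0.1736 yaw 0.095
kfork mid [0.4433 0.2723] L 0.1743 yaw 0.096
kknife mid [0.4526 0.178 ] L 0.1842 yaw 0.073
[[0.534 0.446]
 [0.565 0.17 ]
 [0.347 0.147]
 [0.323 0.42 ]] [0.4422 0.2955] [np.float64(0.278), np.float64(0.219), np.float64(0.275), np.float64(0.213)] [np.float64(0.105), np.float64(0.119), np.float64(1.68), np.float64(1.659)]
```

```bash
cat >> h.py <<'E'
TC=np.array([.442,.2955]);TY=.100
COMP={"knife":-.092,"fork":0.,"spoon":.092}
def fetch(mid,yaw,kind,t,off=0.,gz=.025,extra=.003,first=False):
    g=np.array(mid)+off*np.array([np.cos(yaw),np.sin(yaw)])
    c,s_=np.cos(TY),np.sin(TY);M=np.array([[c,-s_],[s_,c]])
    p=TC+M@np.array([off,COMP[kind]+t])
    qg,qp=quat(yaw+np.pi),quat(TY+np.pi)
    jaws.gripper_to(.04,40)
    ctrl.move_pose([*g,.13],qg) if first else ctrl.move_straight([*g,.10],vel=.3,frame=qg)
    hit=ctrl.move_straight([*g,gz],vel=.08,max_force=15)
    jaws.gripper_to(0,40);o=telemetry.get_obs();print("grip",hit,o["ee_pos"][2].round(4),o["width"],o["gripper_force"])
    ctrl.move_straight([*g,.10],vel=.15)
    w=telemetry.get_obs()["width"]
    if w<.003: raise SystemExit("lost")
    ctrl.move_straight([*p,.10],vel=.22,frame=qp)
    hit=ctrl.move_straight([*p,gz+.006+extra],vel=.08,max_force=12)
    o=telemetry.get_obs();print("place",hit,o["ee_pos"].round(4),o["width"])
    jaws.gripper_to(w+.010);ctrl.sleep(.2)
    ctrl.move_straight([*p,.10],vel=.12);print("t",telemetry.get_obs()["clock"])
def look(n,crop=None):
    T=tool_T(); s=imaging.snapshot("wrist"); np.save(f"pics/{n}.npy",T@s["hand_eye"]); cv2.imwrite(f"pics/{n}.png",cv2.resize(s["image"][:,:,::-1],(800,600),interpolation=cv2.INTER_CUBIC))
E
python3 - <<'E'
from h import *
fetch([.4296,-.1253],.128,"fork",.014,first=True)
p=telemetry.get_obs()["ee_pos"];ctrl.move_straight([p[0],p[1],.2],vel=.3);look("w4")
E
```

```text
grip False 0.0254 0.009066698719735998 39.95817303657532
place False [0.4409 0.3096 0.0344] 0.00875068749659514
t 19.1083
```

View pics/w4.png

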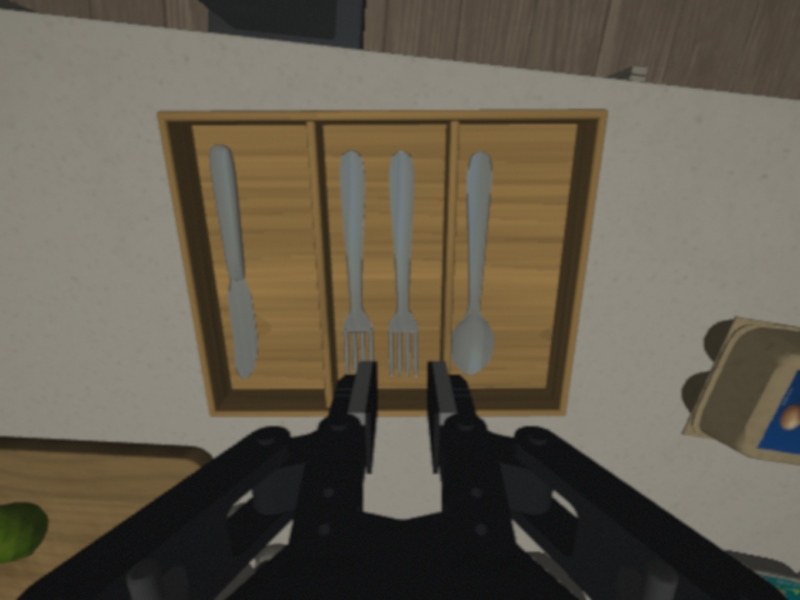

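The fork lies flat beside its twin (402,150)-(404,375). Next are knife_a and the spoon.

```bash
python3 - <<'E'
from h import *
fetch([.4448,-.0384],-.022,"knife",.018,off=-.02,gz=.0245)
fetch([.4083,-.3087],-.005,"spoon",.015)
p=telemetry.get_obs()["ee_pos"];ctrl.move_straight([p[0],.29,.2],vel=.3);look("w5")
E
```

```text
grip False 0.025 0.012366605045339605 39.10367131233215
place False [0.4298 0.22   0.0338] 0.012372280422476511
t 26.9
grip False 0.0255 0.008602233766162959 40.17905116081238
place False [0.4317 0.4022 0.0344] 0.008733926205552554
t 36.7667
```

View pics/w5.png

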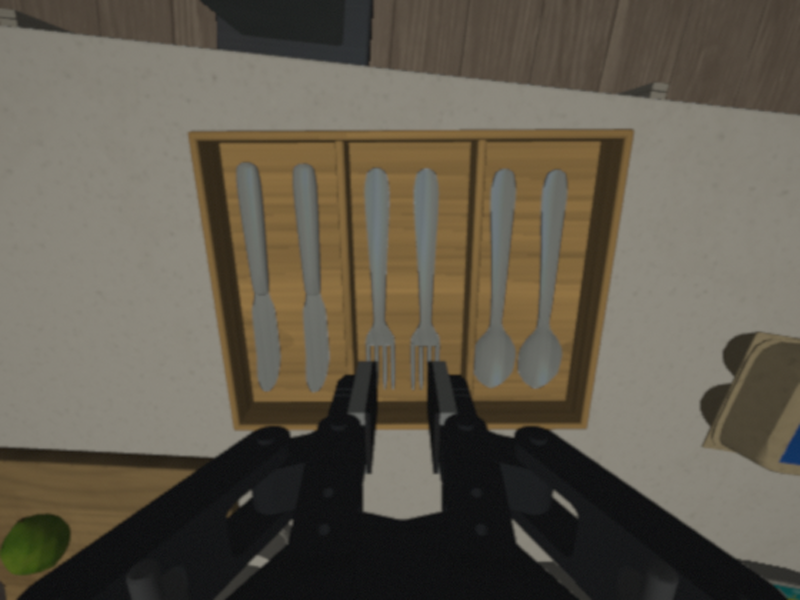

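All three are flat in their compartments, leaving a gap between the two knives (about 255-310, row 280). The last knife goes there, released just above its neighbours.

```bash
python3 - <<'E'
from h import *
fetch([.4151,-.4087],-.129,"knife",-.003,off=-.02,gz=.0245,extra=.009)
p=telemetry.get_obs()["ee_pos"];ctrl.move_straight([p[0],.29,.2],vel=.3);look("w6")
E
```

```text
grip False 0.0251 0.01211252130796849 39.39092695713043
place False [0.4319 0.1991 0.0398] 0.012309513052608868
t 47.325
```

View pics/w6.png

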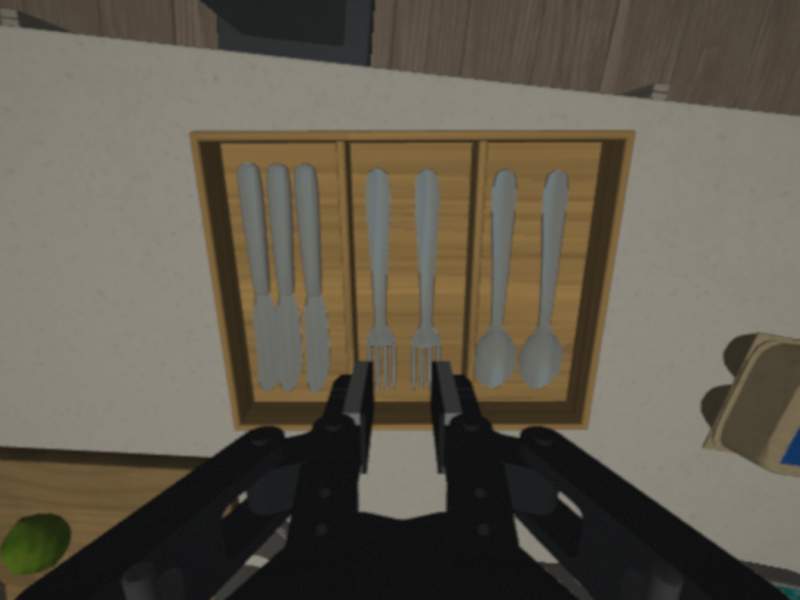

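The three knives lie side by side. The new one's blade slightly overlaps the kept one's at most, which is well within the height and tilt limits. Everything is in place, so I'm handing it in.

```bash
python3 -c "
from h import *
ctrl.sleep(.5);print(order.job_done())"
```

```text
the job is handed in; nothing more can be done
None
```

The fork, the spoon and both knives are lying flat in the tray beside their twins, I never handled the peeler or the wooden spoon, and the job is handed in (no verdict came back).

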